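# Show which flask goes on the cell imager

## Task

Press the orange call button so that a colleague comes, then show which flask is to be looked at next: with the fingertips about three centimetres above it, point down at the yellow cap for two seconds, without coming down over any other flask's cap. Then point in the same way at the middle of the round white window of the imager's stage, where the flask is to go, and finish while still pointing there. Let the button come up again, and touch or move nothing else.

Things in the scene. Friction and masses are not known exactly. Their poses are not given: they have to be found in the camera images.
- call (a joint): Travel of the orange push button, in m: 0 = up, 0.006 = fully down. It is a spring button (about 5 N fully down) and counts as pressed beyond 0.004; it springs back when let go. It only moves straight down.
- call_top (a point): Centre of the top face of the button: an orange disc 40 mm across, 22 mm above the bench, on a round white housing (56 mm across, 12 mm high) fixed to the bench near the robot. The point goes down with the button.
- imager: Digital cell imager, fixed to the bench: white base 240 x 220 mm and 100 mm high with a black stage plate on top (upper face 112 mm above the bench). Origin: centre of its underside; z up; its front faces its -x, to the robot. A 40 mm square white lamp column 260 mm high stands at x = 98, y = -128 mm in its frame, and the lamp head is swung outward from there to y = -250 mm, up to 310 mm high, so the space over the stage window is free.
- stage_window (a point): Centre of the upper surface of the round white stage window (64 mm across, with a bright metal rim 80 mm across) in the black stage plate, 113 mm above the bench. z up.
- yellow_flask: Loose small clear cell-culture flask with a yellow screw cap, lying flat on the bench: body 70 x 50 x 27 mm, 113 mm long with neck and cap, 60 g. Origin on its underside, 16 mm from the middle of the 70 mm body toward the cap; z up, the cap points along its -x (roughly toward the robot). The four flasks lie in a loose row across the bench, in any order; other bench things up to 150 mm high stand behind the row, at the back edge of the bench.
- yellow_cap (a point): Top of the yellow cap (27 mm diameter, 26 mm long, its axis level): the highest point above the middle of the cap's length, 27 mm above the bench. z up.
- red_flask: Loose small clear cell-culture flask with a red screw cap, lying flat on the bench: body 70 x 50 x 27 mm, 113 mm long with neck and cap, 60 g. Origin on its underside, 16 mm from the middle of the 70 mm body toward the cap; z up, the cap points along its -x (roughly toward the robot). The four flasks lie in a loose row across the bench, in any order; other bench things up to 150 mm high stand behind the row, at the back edge of the bench.
- red_cap (a point): Top of the red cap (27 mm diameter, 26 mm long, its axis level): the highest point above the middle of the cap's length, 27 mm above the bench. z up.
- blue_flask: Loose small clear cell-culture flask with a blue screw cap, lying flat on the bench: body 70 x 50 x 27 mm, 113 mm long with neck and cap, 60 g. Origin on its underside, 16 mm from the middle of the 70 mm body toward the cap; z up, the cap points along its -x (roughly toward the robot). The four flasks lie in a loose row across the bench, in any order; other bench things up to 150 mm high stand behind the row, at the back edge of the bench.
- blue_cap (a point): Top of the blue cap (27 mm diameter, 26 mm long, its axis level): the highest point above the middle of the cap's length, 27 mm above the bench. z up.
- green_flask: Loose small clear cell-culture flask with a green screw cap, lying flat on the bench: body 70 x 50 x 27 mm, 113 mm long with neck and cap, 60 g. Origin on its underside, 16 mm from the middle of the 70 mm body toward the cap; z up, the cap points along its -x (roughly toward the robot). The four flasks lie in a loose row across the bench, in any order; other bench things up to 150 mm high stand behind the row, at the back edge of the bench.
- green_cap (a point): Top of the green cap (27 mm diameter, 26 mm long, its axis level): the highest point above the middle of the cap's length, 27 mm above the bench. z up.
Things that resemble listed ones, but are neither listed nor needed, are in the scene too. Several things look just like the part that bears call: the one meant starts farthest to the robot's left.

How it is judged:
By the outcome, as a careful person would: the job done as asked, in the order asked, and still so for the second after the job is handed in, with the robot touching nothing.
It also fails if it takes over 54 s, if anything falls off the work surface, if the arm or the gripper's body presses on something with over 40 N, if the wrist force passes 120 N, or if a joint passes its speed limit or range.

## Robot

A 6-joint arm with a two-finger parallel gripper is mounted at the origin on the work surface. World frame = base frame: x ahead of the robot, y to its left, z up, the work surface at z = 0. Lengths are in mm, angles in rad, forces in N, time in s.
With the tool pointing down it reaches from about 350 to 925 mm from the base axis. Payload 6.4 kg.
Tool frame: the origin (TCP) lies midway between the tips of the shut fingers; the grasp point (between the pads) lies 19 mm behind it (bot.grip_depth is the distance from the TCP to the grasp point, in mm); z points along the fingers, y is the line along which they close (so a half turn about z gives the same grasp; the last joint's range is limited). The gripper opens to 94 mm and grips with 3 to 60 N. Pads are 16 mm wide; open, the fingers measure 119 mm over their backs; the gripper's body (75 mm by 177 mm) begins 78 mm behind the grasp point.
Start: joints at [1.093, 0.245, 1.558, -0, 1.339, -0.174], TCP at [194.443, 620.246, 205.455] pointing down, gripper open.
Joint ranges: [-3.13, 3.13], [-1.02, 2.26], [0.13, 2.54], [-0.95, 4.09], [0.21, 2.88], [-2.74, 2.74]. Speed limits (rad/s): [2.57, 2.57, 3.14, 3.14, 3.14, 3.14].

## Interface

Orientations are given as a rotation vector (axis times angle).
In Python, from workcell import bot, cams, close_job, readout gives the robot as it stands. Calls block until the motion is done:
- bot.move_to(position, orientation): joint-space move of the TCP to a pose.
- bot.line_to(position, orientation=None, max_speed=150): straight line of the TCP; orientation=None keeps the orientation; max_speed is the mean speed in mm/s.
- bot.goto_joints(angles): joint-space move.
- bot.grip(opening, newtons=None): finger opening in mm; newtons is the grip in N (None keeps the last); returns when the fingers have stopped.
- bot.sleep(seconds).
- bot.inverse_kinematics(position, orientation): joint angles nearest the present ones, or None.
- cams.camera(name): name is "scene" or "top" or "wrist"; returns a dict with "color" (400x640x3 uint8, blue, green, red), "fovy" (degrees; the focal length in pixels is half the picture's height over the tangent of half this angle, whatever the lens; pixels are square), "cx", "cy" (the principal point, pixels), "pose" (4x4, takes a point from camera to world coordinates); the wrist camera has in their place "tool_from_camera" (4x4, takes a point from camera to tool coordinates, whose origin is the TCP and whose axes are the flange's). Camera axes: x right, y down, z forward; pixel columns grow to the right and rows downward; lengths in mm; the calibration is good to about 2 mm. A picture is of the moment at which its call begins: read the wrist's pose just before it. There is no depth.
A pose or a line that the arm cannot do raises bot.Unreachable and nothing moves.
- close_job(): hands the job in, once; it reports no verdict.
Readings, each from a call of its own:
- readout.current_clock(): time.
- readout.current_q(): joint angles.
- readout.current_qd(): joint speeds.
- readout.current_joint_efforts(): joint torques, N m.
- readout.current_position(): TCP position.
- readout.current_eef_rot(): TCP orientation.
- readout.current_ft_force(): force on the tool from outside, world axes, zero at the start.
- readout.current_torque(): the same for the moment, N m.
- readout.current_gripper_width(): finger opening in mm.
Only numpy, scipy, OpenCV 4.12 (cv2) and the standard library are available. Lean on these libraries where they do the work, as an engineer would, in place of code of your own. Each camera call takes 0.05 s, during which the arm holds its last target. There are 200 camera calls.

## Working session

There is one attempt and no reset: what is moved stays moved. The work goes in short steps, each a Python script; the robot and the scene stay as the last script left them, time stands still between calls to the robot, and variables do not carry over. Pictures are saved under pics/ and viewed, on a budget of 10 in all, crops included, one or two more only if the job needs it, and the job is handed in when it is done.

```bash
mkdir -p pics
cat > h.py <<'E'
import numpy as np, cv2
from workcell import bot, cams, close_job, readout
def ray(c,u,v,z,T=None):
    T=np.array(c["pose"] if T is None else T); f=200/np.tan(np.radians(c["fovy"])/2)
    d=T[:3,:3]@np.array([(u-c["cx"])/f,(v-c["cy"])/f,1]); o=T[:3,3]
    return o+d*(z-o[2])/d[2]
E
python3 - <<'E'
from h import *
for n in("scene","top"):
    c=cams.camera(n); cv2.imwrite(f"pics/{n}.png",c["color"]); print(n,c["fovy"],c["cx"],c["cy"],np.round(c["pose"],2).tolist())
print(readout.current_clock(),readout.current_eef_rot())
E
```

```text
scene 44.79835416114783 311.47807383141134 195.7165697379164 [[-0.83, 0.43, -0.36, 952.06], [0.56, 0.62, -0.54, 616.92], [-0.01, -0.65, -0.76, 950.69], [0.0, 0.0, 0.0, 1.0]]
top 49.69546557457983 320.58923779044744 193.16088671159488 [[0.02, -0.98, 0.18, 350.18], [-1.0, -0.03, -0.01, 9.13], [0.02, -0.18, -0.98, 1169.93], [0.0, 0.0, 0.0, 1.0]]
0.1 [-4.75297639e-01 -3.10485694e+00  2.58559860e-03]
```

View pics/top.png

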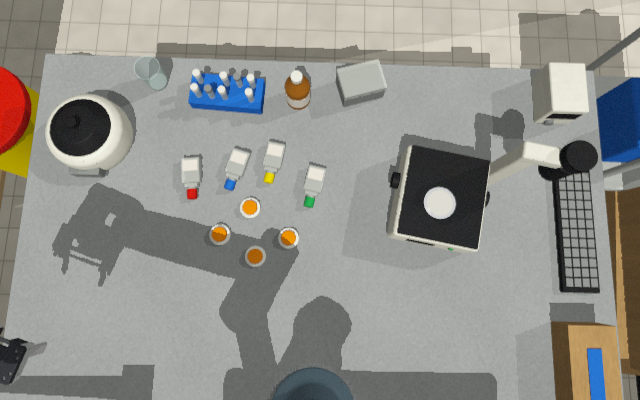

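View pics/scene.png

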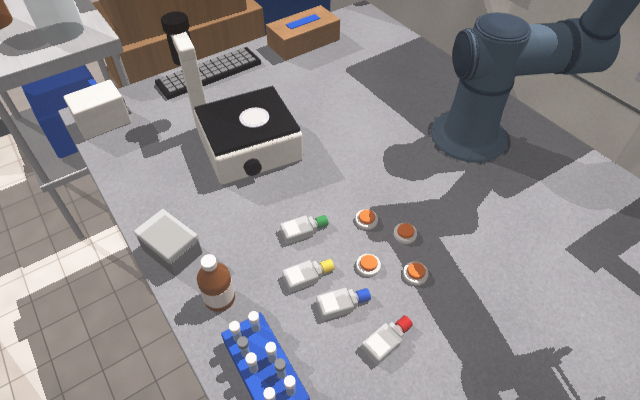

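The top view shows four orange buttons at (220,234), (250,208), (288,238) and (255,256), and the yellow cap at about (269,177). The window is near (439,203). The leftmost button (largest y) looks like the one at (220,234), so I'll measure and check that.

Run:
```python
from h import *
def blobs(hsv,lo,hi,amin):
    m=cv2.inRange(hsv,lo,hi); n,_,s,c=cv2.connectedComponentsWithStats(m)
    return [(c[i].round(1),s[i][2:].tolist()) for i in range(1,n) if s[i][4]>amin]
cs={}
for n in("top","scene"):
    c=cams.camera(n); hsv=cv2.cvtColor(c["color"],cv2.COLOR_BGR2HSV); print(n)
    for name,lo,hi,z,a in(("orange",(6,170,90),(19,255,255),22,60),("yellow",(22,150,90),(33,255,255),18,20),("red",(0,200,90),(4,255,255),18,20),("blue",(105,180,90),(120,255,255),18,20),("green",(55,120,60),(80,255,255),18,20),("window",(0,0,200),(180,40,255),113,300)):
        for p,s in blobs(hsv,lo,hi,a):
            w=ray(c,*p,z)
            if abs(w[1])<450 and 200<w[0]<900: print(name,p,s,w.round(1))
    if n=="top": cv2.imwrite("pics/crop.png",cv2.resize(c["color"][130:280,165:335],None,fx=4,fy=4,interpolation=cv2.INTER_CUBIC))
```

```text
top
orange [297.4  89.1] [25, 23, 369] [851.3  67.4  22. ]
orange [249.4 206.9] [14, 13, 148] [512.6 184.3  22. ]
orange [218.9 233.7] [15, 14, 162] [438.8 260.9  22. ]
orange [287.9 237.5] [15, 14, 156] [433.6  78.2  22. ]
orange [254.5 255.6] [14, 14, 159] [383.9 164.   22. ]
yellow [268.6 177.5] [11, 10, 90] [595.3 137.1  18. ]
red [191.9 193.3] [9, 10, 83] [545.9 341.4  18. ]
blue [228.8  95.6] [76, 40, 1709] [827.4 259.7  18. ]
blue [229.6 184.5] [11, 10, 81] [572.9 241.7  18. ]
green [308.8 201.5] [11, 10, 87] [532.2  25.9  18. ]
window [439.1 202.5] [31, 30, 738] [ 523.7 -299.6  113. ]
scene
green [321.7 218.8] [10, 6, 42] [529.2  22.8  18. ]
window [253.9 116.8] [29, 19, 443] [ 524.  -300.1  113. ]
window [258.6 145.6] [86, 29, 315] [ 569.4 -196.8  113. ]
window [165.  232.1] [63, 48, 1535] [870.1 -77.7 113. ]
window [297.3 225.2] [35, 22, 452] [625.8  67.8 113. ]
window [301.1 271.6] [38, 26, 572] [683.3 170.1 113. ]
window [336.  299.4] [40, 27, 656] [662.1 260.1 113. ]
window [381.9 339.6] [40, 37, 711] [641.3 372.8 113. ]
```

View pics/crop.png

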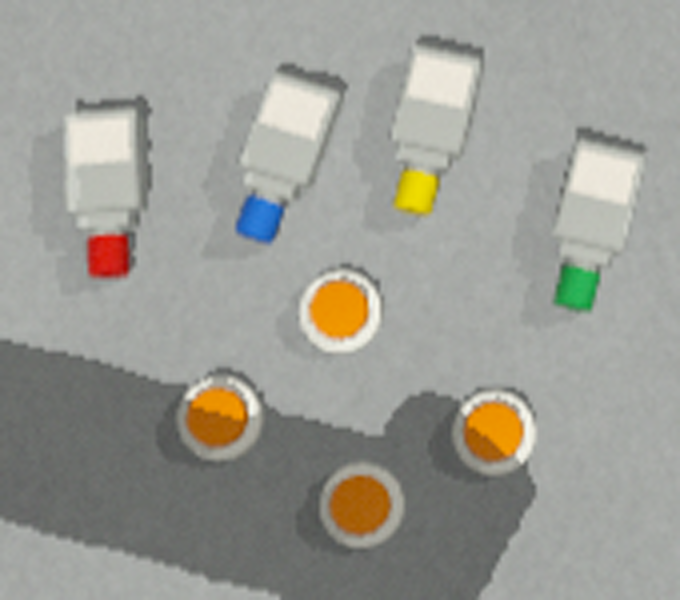

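The crop confirms it: the leftmost button is at crop (218,415) and the yellow cap at (416,191). In world coordinates the button is at (439,261), which is 77 mm or more further left than any other button. The yellow cap is at (595,137). The window at (524,-300) agrees between the two views. Next I'll shut the fingers, go above the button and take one close look.

Run:
```python
from h import *
from scipy.spatial.transform import Rotation as R
bot.grip(0)
bot.move_to([439,261,150],[0,np.pi,0])
p=np.array(readout.current_position());r=readout.current_eef_rot()
c=cams.camera("wrist"); T=np.eye(4);T[:3,:3]=R.from_rotvec(r).as_matrix();T[:3,3]=p;T=T@np.array(c["tool_from_camera"])
hsv=cv2.cvtColor(c["color"],cv2.COLOR_BGR2HSV)
for n,lo,hi,z in(("o",(6,120,60),(19,255,255),22),("y",(22,120,90),(33,255,255),20)):
    k,_,s,cc=cv2.connectedComponentsWithStats(cv2.inRange(hsv,lo,hi))
    for i in range(1,k):
        if s[i][4]>100: print(n,cc[i].round(),s[i].tolist(),ray(c,*cc[i],z,T).round(1))
cv2.imwrite("pics/w1.png",c["color"]);print(p,r,readout.current_clock(),readout.current_gripper_width(),readout.current_ft_force())
```

```text
o [219. 142.] [199, 123, 41, 40, 1288] [383.8 164.4  22. ]
o [141. 191.] [120, 173, 42, 38, 1202] [433.3  79.6  22. ]
o [316. 196.] [298, 178, 37, 37, 1081] [438.4 260.9  22. ]
o [247. 260.] [230, 244, 35, 33, 952] [511.2 184.9  22. ]
o [312. 324.] [310, 295, 5, 63, 212] [592.4 255.6  22. ]
o [322. 324.] [320, 295, 6, 63, 237] [592.  268.1  22. ]
o [264. 384.] [74, 373, 349, 19, 3598] [678.4 195.9  22. ]
[438.98094907 261.59440255 150.2336725 ] [-1.11538639e-03  3.14122158e+00  4.80909002e-04] 3.275 0.4070923242034099 [ 0.29960362  1.13645622 -0.27823001]
```

View pics/w1.png

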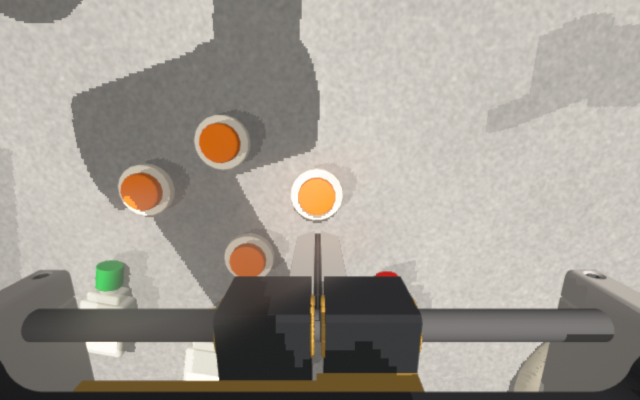

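The wrist view puts the target button at (316,196), which gives (438.4,260.9). That matches the top view to within 1 mm, and nothing is in the way. Now I'll press it with a force check, let go and move to the yellow cap.

Run:
```python
from h import *
bot.line_to([438.6,260.9,30],max_speed=100)
f0=readout.current_ft_force()[2]
for z in(24,20,18,17,16.5,16,15.5,15):
    bot.line_to([438.6,260.9,z],max_speed=30); bot.sleep(.1)
    f=readout.current_ft_force()[2]-f0; print(z,readout.current_position()[2],round(f,2))
    if f>4.8 and z<=17: break
bot.sleep(.4)
bot.line_to([438.6,260.9,150],max_speed=100)
bot.line_to([595,137,160],max_speed=150)
p=np.array(readout.current_position());r=readout.current_eef_rot()
from scipy.spatial.transform import Rotation as R
c=cams.camera("wrist"); T=np.eye(4);T[:3,:3]=R.from_rotvec(r).as_matrix();T[:3,3]=p;T=T@np.array(c["tool_from_camera"])
hsv=cv2.cvtColor(c["color"],cv2.COLOR_BGR2HSV)
for n,lo,hi in(("y",(20,120,90),(35,255,255)),("b",(105,150,70),(120,255,255))):
    k,_,s,cc=cv2.connectedComponentsWithStats(cv2.inRange(hsv,lo,hi))
    for i in range(1,k):
        if s[i][4]>100: print(n,cc[i].round(),s[i].tolist(),ray(c,*cc[i],22,T).round(1))
cv2.imwrite("pics/w2.png",c["color"]);t=cams.camera("top");cv2.imwrite("pics/t2.png",cv2.resize(t["color"][120:290,150:350],None,fx=4,fy=3.5));print(p,readout.current_clock(),readout.current_ft_force())
```

```text
24 24.023503274835953 1.03
20 20.388614268573672 3.89
18 18.3444588416854 4.58
17 17.290694513734806 5.05
y [316. 195.] [303, 182, 27, 28, 608] [595.1 136.1  22. ]
b [414. 175.] [399, 162, 31, 28, 591] [573.7 239.4  22. ]
b [462. 364.] [417, 342, 93, 51, 3576] [812.2 319.6  22. ]
[594.4538837  137.55039931 159.91608704] 9.625 [ 0.58016245 -0.28735979  0.89240343]
```

View pics/w2.png

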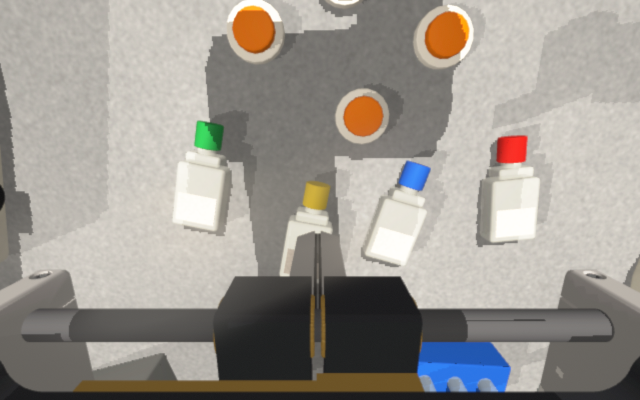

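In the wrist view the yellow cap is at (316,195), giving (595.1,136.1), and the neighbouring caps are well clear. The press reading was 4.7 mm travel at about 5 N, only just past the 4 mm threshold. Time allows it, so I'll press again down to the stop to be certain, then do the pointing at yellow.

Run:
```python
from h import *
bot.line_to([438.6,260.9,150],max_speed=200)
bot.line_to([438.6,260.9,30],max_speed=100)
bot.sleep(.2);f0=readout.current_ft_force()[2]
for z in(20,17,16.5,16,15.5,15,14.5):
    bot.line_to([438.6,260.9,z],max_speed=30); bot.sleep(.1)
    f=readout.current_ft_force()[2]-f0; print(z,round(readout.current_position()[2],2),round(f,2))
    if f>9: break
bot.sleep(.4)
bot.line_to([438.6,260.9,150],max_speed=100)
bot.line_to([595.2,136.7,150],max_speed=200)
bot.line_to([595.2,136.7,57],max_speed=80)
bot.sleep(.3);print(readout.current_position(),readout.current_clock())
bot.sleep(2.3);print(readout.current_position(),readout.current_ft_force(),readout.current_clock())
s=cams.camera("scene");cv2.imwrite("pics/s3.png",cv2.resize(s["color"][170:370,260:460],None,fx=3,fy=3))
```

```text
20 20.28 3.32
17 17.3 4.08
16.5 16.72 3.61
16 16.24 5.56
15.5 16.19 9.5
[595.37543571 136.72077834  57.3039283 ] 18.9583
[595.22241538 136.69222311  57.0056229 ] [-0.63606493  0.54715177 -0.86765841] 21.2583
```

View pics/s3.png

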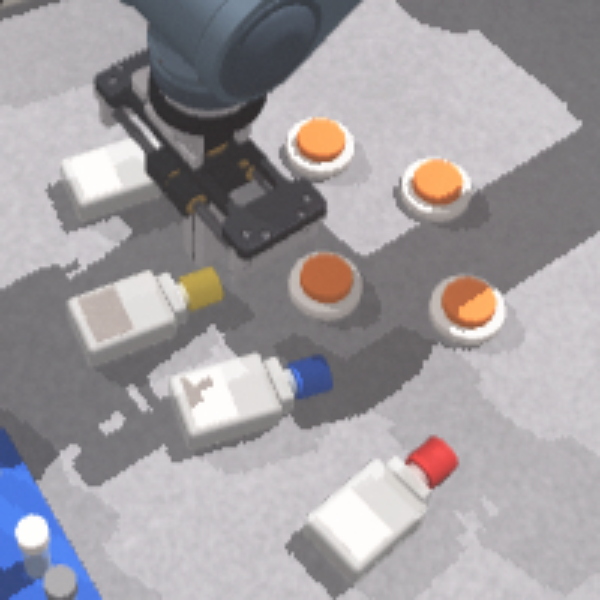

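The button hit its stop at 16.2 mm with 9.5 N and has come up again. The fingertips at crop (194,260) were just above the yellow cap at (201,288), held at a height of 57 mm for over 2 s, and nothing was disturbed. Next is the window.

Run:
```python
from h import *
bot.line_to([595.2,136.7,230],max_speed=120)
bot.line_to([523.9,-299.8,230],max_speed=200)
bot.line_to([523.9,-299.8,143],max_speed=80)
bot.sleep(2.5);print(readout.current_position(),readout.current_ft_force(),readout.current_clock())
s=cams.camera("scene");t=cams.camera("top")
cv2.imwrite("pics/s4.png",np.hstack([cv2.resize(s["color"][0:400,120:440],(400,500)),cv2.resize(t["color"][80:300,170:510],(400,500))]))
w=cams.camera("wrist")
```

```text
[ 523.89551181 -299.81424368  143.00422003] [-1.12609891 -0.33071722 -0.43932013] 28.9917
```

View pics/s4.png

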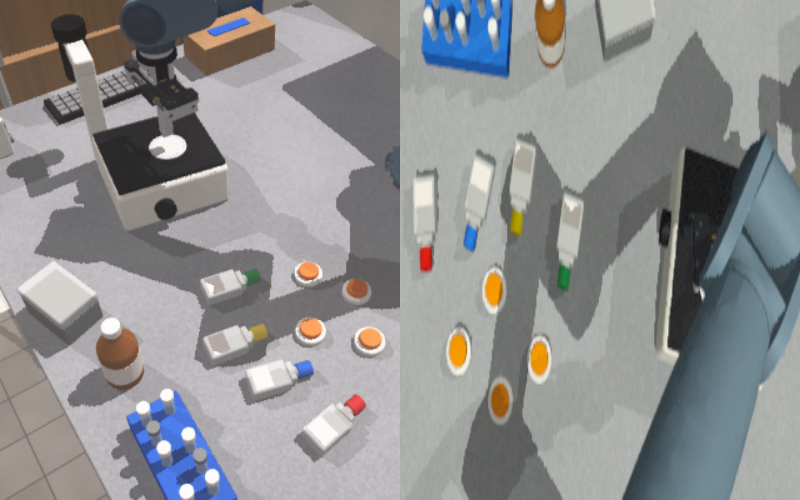

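The fingertips at (168,133) are just above the window centre at (167,146). Nothing is touched and everything is where it was, so I'm handing in.

```bash
python3 -c "
from h import *
close_job()"
```

```text
the job is handed in; nothing more can be done
```

I pressed the call button, pointed at the yellow cap, then pointed at the stage window, and handed the job in at about 29 s with the arm still pointing there.

- **Button:** I pressed the leftmost of the four orange buttons, at (439, 261), twice. The first press stopped at about 4.7 mm of travel at roughly 5 N, too close to the 4 mm threshold to be sure. I repeated it down to the stop (16.2 mm above the bench, 9.5 N). A picture afterwards shows the button up again.
- **Yellow cap:** The fingertips held at 57 mm above the bench, 30 mm above the cap, for more than 2 s at (595, 137). The top and wrist cameras agreed on that position to about 1 mm. The gripper did not come down over any other cap.
- **Stage window:** The fingertips are at (524, -300), 143 mm above the bench and 30 mm above the window. The top and scene cameras agreed on its centre to within 1 mm.
- **Last checks:** The force reading stayed within about 1 N of zero, which is sensor noise. The last pictures show the flasks in place and nothing else moved. No check failed.

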